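# Stand the white reference tile before the spectrometer's lens

## Robot

A 7-joint arm with a two-finger parallel gripper is mounted at the origin on the work surface. World frame = base frame: x ahead of the robot, y to its left, z up, the work surface at z = 0. Lengths are in m, angles in rad, forces in N, time in s.
With the tool pointing down it reaches from about 0.425 to 1.025 m from the base axis. Payload 9.4 kg.
Tool frame: the origin (TCP) lies at the very end of the fingers, on their centre line; the grasp point (between the pads) lies 19 mm behind it; z points along the fingers, y is the line along which they close (so a half turn about z gives the same grasp; the last joint's range is limited). The gripper opens to 93 mm and grips with 3 to 60 N. Pads are 15 mm wide; open, the fingers measure 128 mm over their backs; the gripper's body (75 mm by 188 mm) begins 65 mm behind the grasp point.
Start: joints at [1.259, 0.599, -0.003, 1.599, 0.002, 0.943, -0.08], TCP at [0.169, -0.705, 0.219] pointing down, gripper open.
Joint ranges: [-2.57, 2.57], [-0.35, 1.97], [-1.29, 1.29], [0.11, 2.56], [-1.05, 4.19], [0.11, 1.86], [-2.63, 2.63]. Speed limits (rad/s): [2.22, 2.22, 3.01, 3.01, 3.14, 3.14, 3.14].

## Interface

Orientations are given as a unit quaternion [x, y, z, w].
In Python, from plant import telemetry, viewer, order gives the robot as it stands.
- The arm moves only by the tool send_rows, never from a script. Its arguments are lists of equal length, an entry for each row: "offset": the shift along the tool's x, y, z in mm, a list of three; "rot": the turn, a rotation vector about the tool's x, y, z in rad, a list of three; "hand": the opening, from 0 (shut) to 1 (fully open). In form: {"offset": [[dx, dy, dz], ...], "rot": [[rx, ry, rz], ...], "hand": [hand, ...]}. A call has 1 to 5 rows; each row shifts and turns the commanded pose from where the row before left it, along the tool's axes as they then stand; what a row does not reach is not made up. A row lasts 1/10 s, in which the tool goes at most 50 mm and 8.59 degrees, less where a joint would pass 70% of its speed; a pose out of reach is approached as far as the arm can. A call with a gripper value outside its range is refused whole. The fingers move at their own pace and stop on an object; "force" is the grip in N (left out, the last holds). Time passes only in rows, so rows that do not move let the fingers close. It gives the time, the measured TCP pose, the force, the opening and the grip force at its end, in the units of the state.
- telemetry.state(): the state, without advancing time (a new reading comes with each control period).
- viewer.grab_frame(name): name is "scene" or "side" or "wrist"; returns a dict with "image" (400x640x3 uint8, red, green, blue), "fx", "fy", "cx", "cy" (pixels), "dist_coeffs" ([k1, k2, p1, p2, k3] as OpenCV has them; the pictures are not rectified), "rvec" (rotation vector, rad) and "tvec" (3), from world to camera coordinates, as OpenCV has them. Camera axes: x right, y down, z forward; pixel columns grow to the right and rows downward; lengths in m; the calibration is good to about 2 mm. A picture is of the moment at which its call begins. There is no depth.
- order.sign_off(): hands the job in; it is judged then, once.
The state is a dict: "time": time; "q": joint angles; "joint_vel": joint speeds; "tau": joint torques, N m; "position": TCP position; "orientation": TCP orientation; "contact_force": force on the tool from outside, world axes, zero at the start; "moment": the same for the moment, N m; "opening": finger opening in m; "finger_force": force on a finger pad.
Only numpy, scipy, OpenCV 4.12 (cv2) and the standard library are available. Lean on these libraries where they do the work, as an engineer would, in place of code of your own. Each camera call takes 0.05 s, during which the arm holds its last target. There are 200 camera calls.

## Task

The spectrometer needs its white reference: stand the white-faced tile upright on one of its long thin edges inside the yellow outline on the instrument's ledge, square to the lens and with its white face towards it. Set it down rather than drop it, let go, and leave the black-faced tile, the mug and the mouse where they are.

Things in the scene. Friction and masses are not known exactly. Their poses are not given: they have to be found in the camera images.
- white_tile: The white reference tile: a flat rigid grey plate 120 x 56 x 16 mm, about 0.2 kg, with a white panel on one of its two broad faces (the other is plain grey). It starts flat on the desk, white side up; so it can be gripped only across the 56 mm. Origin at its centre; x along the 120 mm, y along the 56 mm, z (16 mm) out of the white face.
- white_side (a point): A point in the air on the white tile's z axis, 60 mm from the tile's centre on the white side: it shows which way the white face looks.
- black_tile: The other tile, the same plate with a black panel, also flat on the desk; the two may have changed places. To be left alone. Origin at its centre, axes like the white tile's.
- spectrometer: Dark blue bench spectrometer, fixed, at the left: housing 400 x 320 x 225 mm with a grey ledge (8 mm thick, 200 mm wide) reaching 180 mm out of its front, and above it a black lens barrel, 38 mm in diameter, reaching 62 mm out, its axis 40 mm above the desk. Origin at desk height below the yellow outline's centre; x from the ledge into the housing, y along the ledge, z up. Front at x = 130 mm.
- pad (a point): Centre of the yellow outline on top of the ledge (8 mm above the desk); axes as the spectrometer's, so x points to the lens. Inside, the outline measures 50 mm along x and 150 mm along y.
- lens (a point): Centre of the lens at the tip of the barrel, 70 mm from the pad's centre along the spectrometer's x and 32 mm above the ledge.
- rest: Fixed slanted rest on which a tile can lean while the grip is changed: base 124 x 96 x 10 mm, two arms 10 mm wide, centred at x = -47 and +47 mm, with nothing between them but the base, so a finger can pass. They slope at 45 degrees, facing the rest's y and up; uphill is (0, -0.707, 0.707). Origin under the base's centre; x along the lips, z up.
- seat (a point): Point in the slope's plane midway between the arms, 75 mm above the desk: the middle of the underside of a tile leaning there with a long edge on the rest's orange lips. These are 28 mm downhill, 55 mm above the desk, and stand 12 mm out of the slope; the arms end 14 mm uphill of the seat. Axes as the rest's.
- mug: Blue mug, 80 mm in diameter and 95 mm high; origin under its centre. Leave alone.
- mouse: Black round computer mouse, 62 mm across and 34 mm high; origin under its centre. Leave alone.
There are look-alikes about, which are no part of the job. What is shaped like the white_tile but orange is not meant.

How it is judged:
By the outcome, as a careful person would: the job done as asked, in the order asked, and still so for the second after the job is handed in, with the robot touching nothing.
It also fails if it takes over 54 s, if anything falls off the work surface, if the arm or the gripper's body presses on something with over 40 N, if the wrist force passes 120 N, or if a joint passes its speed limit or range.

## Working session

There is one attempt and no reset: what is moved stays moved. The work goes in short steps, Python scripts to look and compute and a tool call to move; the robot and the scene stay as the last step left them, time stands still between calls to the robot, and variables do not carry over. Pictures are saved under pics/ and viewed, at most 10 in all, crops included, and the job is handed in when it is done.

Besides the shell and the picture viewer there is one more tool, called after "Call:" as name(argument=value, ...) on one line, values as JSON. send_rows: Moves the arm, as the interface text tells. Its arguments: {"type":"object","properties":{"offset":{"type":"array"},"rot":{"type":"array"},"hand":{"type":"array"},"force":{"type":"number"}},"required":["offset","rot","hand"]}

```bash
ls; mkdir -p pics; cat > h.py <<'E'
import numpy as np, cv2
from scipy.spatial.transform import Rotation as R
from plant import telemetry, viewer, order
def grab(n,f):
    d=viewer.grab_frame(n); cv2.imwrite('pics/'+f+'.png',d['image'][:,:,::-1]); 
    import pickle; pickle.dump(d,open('pics/'+f+'.pkl','wb')); return d
def load(f):
    import pickle; return pickle.load(open('pics/'+f+'.pkl','rb'))
def K(d): return np.array([[d['fx'],0,d['cx']],[0,d['fy'],d['cy']],[0,0,1.]])
def ray(d,uv):
    p=cv2.undistortPoints(np.array(uv,float).reshape(-1,1,2),K(d),np.array(d['dist_coeffs'],float)).reshape(-1,2)
    M=cv2.Rodrigues(np.array(d['rvec'],float))[0]; t=np.array(d['tvec'],float).ravel()
    return -M.T@t, (np.c_[p,np.ones(len(p))])@M
def onplane(d,uv,z):
    c,r=ray(d,uv); return c+r*((z-c[2])/r[:,2])[:,None]
def proj(d,P):
    return cv2.projectPoints(np.array(P,float).reshape(-1,3),np.array(d['rvec'],float),np.array(d['tvec'],float),K(d),np.array(d['dist_coeffs'],float))[0].reshape(-1,2)
E
python3 - <<'E'
from h import *
s=telemetry.state();print(s)
ims=[grab(n,n+'0')['image'] for n in('scene','side','wrist')]
E
```

```text
pics
{'time': 0.0, 'q': array([ 1.25930492,  0.6001263 , -0.00249482,  1.60009616,  0.00179887,
        0.94287134, -0.07981703]), 'joint_vel': array([ 0.00058277,  0.00352699, -0.00022826,  0.00098375, -0.00054973,
        0.00017798,  0.00025649]), 'tau': array([ 7.09233918e-04, -7.65051055e+01,  1.49659451e+00, -2.52355474e+01,
       -5.24356635e-02,  1.67235034e-02,  1.03575167e-04]), 'position': array([ 0.16851167, -0.70467085,  0.21777185]), 'orientation': array([ 9.93116710e-01,  1.17126593e-01, -1.69015178e-04, -7.30530509e-04]), 'contact_force': array([0.75522546, 0.32277705, 0.65139842]), 'moment': array([ 0.03324776, -0.00136776, -0.03491501]), 'finger_force': 0.0, 'opening': 0.09308999467573176}
```

View pics/scene0.png

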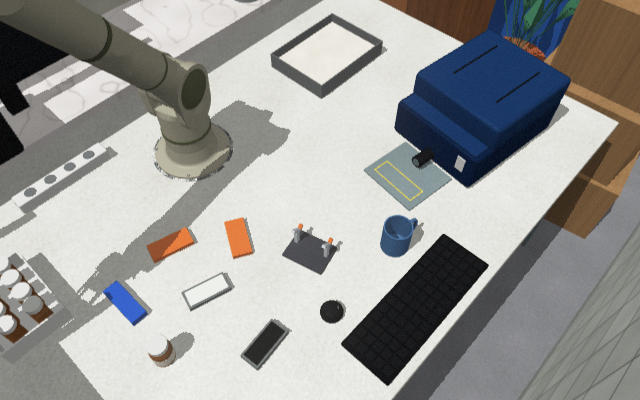

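View pics/side0.png

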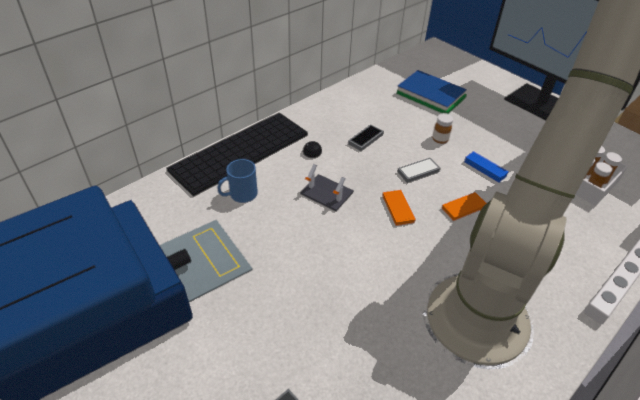

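Scene view: the white-panelled tile is at (207,291), the black one at (265,343), orange look-alikes at (171,245) and (238,237), and the blue bar at (126,302). Only (207,291) has a white face, so that fits. The rest is at (312,250) and the yellow outline at (399,181). I'll confirm with an enlarged crop.

```bash
python3 - <<'E'
from h import *
a=cv2.imread('pics/scene0.png')
def cr(x,y,w,h): return cv2.resize(a[y:y+h,x:x+w],None,fx=5,fy=5,interpolation=cv2.INTER_CUBIC)
top=np.hstack([cr(175,262,65,58),cr(275,218,85,58)])   # 325+425=750
bot=np.hstack([cr(360,135,110,60),np.zeros((300,200,3),np.uint8)])
cv2.imwrite('pics/c1.png',np.vstack([top,bot[:, :750]]))
E
```

```text
(no output)
```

View pics/c1.png

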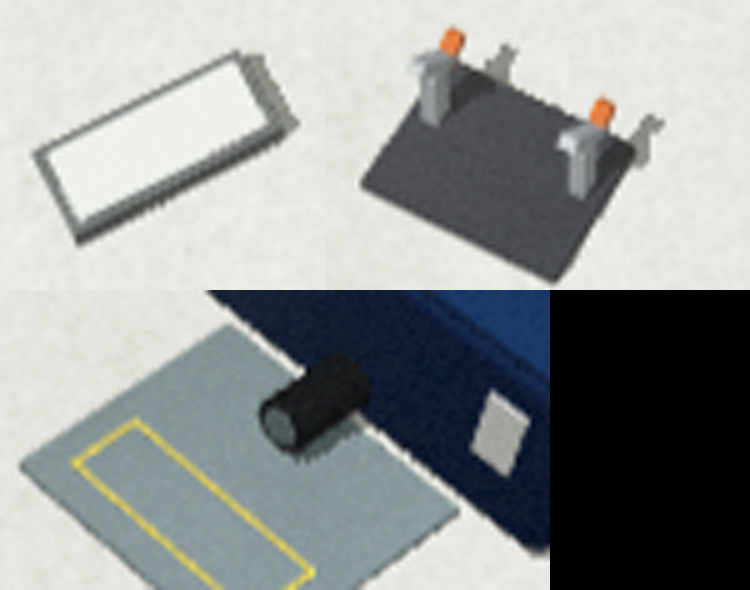

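The crop confirms a grey plate with a white panel: this is the white tile. Next I fit poses from the corners.

```bash
cat > fit.py <<'E'
from h import *
from scipy.optimize import least_squares
d=load('scene0')
def px(c,ox,oy,x0,y0): return np.array([((x-ox)+.5)/5-.5+x0 for x,y in c]),np.array([((y-oy)+.5)/5-.5+y0 for x,y in c])
def uv(c,*a): return np.stack(px(c,*a),1)
def fit(model,pix,g):
    model=np.array(model,float)
    def w(p): 
        c,s=np.cos(p[2]),np.sin(p[2]); return np.c_[model[:,0]*c-model[:,1]*s+p[0],model[:,0]*s+model[:,1]*c+p[1],model[:,2]]
    best=min((least_squares(lambda p:(proj(d,w(p))-pix).ravel(),[*g,t]) for t in np.arange(0,6.3,.7)),key=lambda r:r.cost)
    return best.x,np.sqrt(best.cost*2/len(pix))
T=uv([(38,152),(240,52),(284,130),(80,235)],0,0,175,262)
B=uv([(362,185),(555,282),(637,150)],325,0,275,218)
L=uv([(22,467),(228,325),(458,512)],0,290,360,135); Y=uv([(75,463),(137,422),(313,573)],0,290,360,135)
lens=uv([(281,424)],0,290,360,135)
for n,p,z in(('T',T,.016),('B',B,.01),('L',L,.008),('Y',Y,.008),('lens',lens,.04)):
    P=onplane(d,p,z); print(n,P.round(4).tolist(),np.linalg.norm(np.diff(P,axis=0),axis=1).round(4))
O=uv([(453,42),(602,112)],325,0,275,218); print('lip',onplane(d,O,.06).round(4).tolist())
E
python3 fit.py
python3 -c "
from h import *
for n in('scene0','side0'):print(ray(load(n),[[320,200]])[0])"
```

```text
T [[0.3812, -0.3412, 0.016], [0.4142, -0.2298, 0.016], [0.4663, -0.2443, 0.016], [0.434, -0.3558, 0.016]] [0.1163 0.054  0.116 ]
B [[0.4905, -0.0804, 0.01], [0.6091, -0.0516, 0.01], [0.5868, 0.0401, 0.01]] [0.1221 0.0943]
L [[0.4623, 0.3061, 0.008], [0.484, 0.4874, 0.008], [0.6801, 0.4606, 0.008]] [0.1826 0.198 ]
Y [[0.4844, 0.331, 0.008], [0.4919, 0.3833, 0.008], [0.643, 0.3624, 0.008]] [0.0528 0.1526]
lens [[0.5714, 0.4184, 0.04]] []
lip [[0.4853, -0.0008, 0.06], [0.5755, 0.0218, 0.06]]
[ 1.04612141 -0.53842343  1.26309061]
[-0.18393016  0.70713303  0.98919976]
```

Call:
send_rows(offset=[[34, -34, 4], [34, -34, 4], [34, -34, 4], [34, -34, 4], [34, -34, 4]], rot=[[0, 0, 0], [0, 0, 0], [0, 0, 0], [0, 0, 0], [0, 0, 0]], hand=[1, 1, 1, 1, 1])

```text
time: 0.65
position: [0.295, -0.4984, 0.1984]
orientation: [0.993, 0.117, -0.0, -0.0]
contact_force: [0.4, -0.1, 0.4]
opening: 0.0924
finger_force: 0.0
```

Call:
send_rows(offset=[[34, -34, 4], [34, -34, 4], [34, -34, 4], [34, -34, 4], [34, -34, 4]], rot=[[0, 0, 0], [0, 0, 0], [0, 0, 0], [0, 0, 0], [0, 0, 0]], hand=[1, 1, 1, 1, 1])

```text
time: 1.15
position: [0.4209, -0.2936, 0.1785]
orientation: [0.993, 0.117, 0.0, 0.0]
contact_force: [1.3, -0.4, 0.4]
opening: 0.0931
finger_force: 0.0
```

```bash
python3 -c "
from h import *
s=telemetry.state();print(s['time'],s['q'],s['position'],R.from_quat(s['orientation']).as_matrix())
np.save('s1.npy',np.r_[s['q'],s['position'],s['orientation']])"
```

```text
1.15 [ 0.51834931  0.40385233 -0.02685287  2.11958432  0.01825243  0.61820863
 -0.85742705] [ 0.42093007 -0.29363906  0.17851595] [[ 9.72610489e-01  2.32441008e-01  1.24793350e-04]
 [ 2.32441020e-01 -9.72610489e-01 -9.79856455e-05]
 [ 9.85994393e-05  1.24308960e-04 -9.99999987e-01]]
```

Call:
send_rows(offset=[[0, 0, 0], [0, 0, 0], [0, 0, 0], [0, 0, 0], [0, 0, 0]], rot=[[0, 0, -0.149], [0, 0, -0.149], [0, 0, -0.149], [0, 0, -0.149], [0, 0, -0.149]], hand=[1, 1, 1, 1, 1])

```text
time: 1.65
position: [0.4202, -0.2952, 0.1785]
orientation: [0.881, 0.473, -0.0, -0.0]
contact_force: [1.5, -0.0, -0.6]
opening: 0.0929
finger_force: 0.0
```

Call:
send_rows(offset=[[0, 0, 0], [0, 0, 0], [0, 0, 0]], rot=[[0, 0, -0.149], [0, 0, -0.149], [0, 0, 0]], hand=[1, 1, 1])

```text
time: 1.95
position: [0.42, -0.2954, 0.1785]
orientation: [0.802, 0.597, 0.0, -0.0]
contact_force: [0.1, 0.5, -0.1]
opening: 0.0932
finger_force: 0.0
```

```bash
python3 - <<'E'
from h import *
s=telemetry.state();print(s['time'],s['q'],s['position'],R.from_quat(s['orientation']).as_matrix().round(3))
np.save('s2.npy',np.r_[s['q'],s['position'],s['orientation']])
grab('wrist','w1')
E
```

```text
1.95 [ 0.74255904  0.42067781 -0.32490771  2.10511702  0.21743419  0.64722105
 -0.02137699] [ 0.41998966 -0.29543294  0.17846667] [[ 0.287  0.958 -0.   ]
 [ 0.958 -0.287  0.   ]
 [ 0.    -0.    -1.   ]]
```

View pics/w1.png

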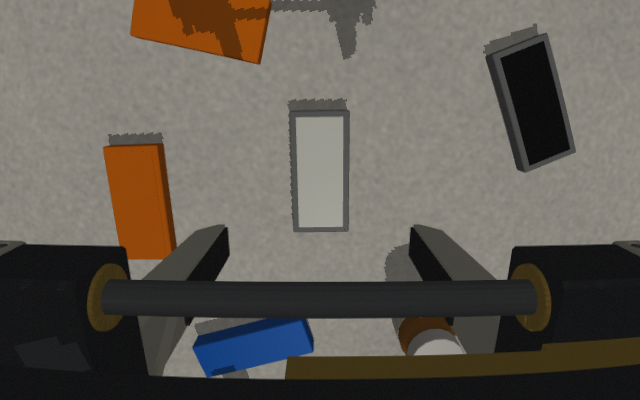

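```bash
cat > kin.py <<'E'
from h import *
from scipy.optimize import least_squares
import itertools
def fk(q,p,sg):
    M=R.identity(); x=np.zeros(3)+[0,0,p[0]]
    for i in range(7):
        M=M*(R.from_euler('z',sg[i]*q[i]+(p[4] if i==0 else p[5] if i==6 else 0)) if i%2==0 else R.from_euler('y',q[i]))
        if i in(2,4): x=x+M.apply([0,0,p[1 if i==2 else 2]])
    return x+M.apply([0,0,p[3]]),M
E
python3 - <<'E'
from kin import *
s0=np.r_[1.25930492,.6001263,-.00249482,1.60009616,.00179887,.94287134,-.07981703,.16851167,-.70467085,.21777185,9.93116710e-01,1.17126593e-01,-1.69015178e-04,-7.30530509e-04]
S=[s0,np.load('s1.npy'),np.load('s2.npy')]; np.save('s0.npy',s0)
def res(p,sg):
    o=[]
    for s in S:
        x,M=fk(s[:7],p,sg); o+=[x-s[7:10],.3*(M.inv()*R.from_quat(s[10:])).as_rotvec()]
    return np.concatenate(o)
best=[]
for sg in itertools.product([1,-1],repeat=4):
    sg=[sg[0],1,sg[1],1,sg[2],1,sg[3]]
    for a in(0,1.57,3.14,-1.57):
        r=least_squares(res,[.3,.4,.4,.2,0,a],args=(sg,)); best.append((r.cost,sg,r.x))
best.sort(key=lambda b:b[0])
for b in best[:3]:print(b)
print(res(best[0][2],best[0][1]).round(4).tolist())
d=load('w1'); P=onplane(d,[(290,110),(349,110),(349,231),(294,231)],.016);print(P.round(4).tolist(),P.mean(0))
print(np.degrees(np.arctan2(*(P[1]+P[0]-P[2]-P[3])[[1,0]])))
E
```

```text
(np.float64(0.0001254172079766492), [-1, 1, -1, 1, -1, 1, -1], array([-0.85638909,  0.66627127,  0.42932546, -0.77278345, -0.09183864,
        1.47895772]))
(np.float64(0.0001254172079767064), [-1, 1, -1, 1, -1, 1, -1], array([-0.8563909 ,  0.66627125,  0.42932547, -0.77278528, -0.09183865,
        1.47895771]))
(np.float64(0.00012541720797671062), [-1, 1, -1, 1, -1, 1, -1], array([-0.85639625,  0.66627126,  0.42932546, -0.77279063, -0.09183864,
        1.47895772]))
[-0.0096, -0.0022, -0.0043, -0.0, -0.0, 0.0, 0.003, 0.0093, 0.0007, 0.0, 0.0, -0.0, 0.0049, 0.0021, 0.0035, 0.0, -0.0, -0.0]
[[0.4123, -0.2279, 0.016], [0.4645, -0.2437, 0.016], [0.4325, -0.3582, 0.016], [0.3795, -0.3422, 0.016]] [ 0.42221069 -0.29301038  0.016     ]
74.18740737222384
```

```bash
python3 - <<'E'
from kin import *
d=load('scene0'); print(onplane(d,[(162,362),(126,302)],0), onplane(d,[(160,337)],.07))
s=telemetry.state();M=R.from_quat(s['orientation']);t=s['position']
print('bottle in tool',M.inv().apply(onplane(d,[(162,362)],0)-t))
# IK feasibility for plan
lo=np.array([-2.57,-.35,-1.29,.11,-1.05,.11,-2.63]);hi=np.array([2.57,1.97,1.29,2.56,4.19,1.86,2.63]);sg=[-1,1]*3+[-1]
a=np.radians(13.8);rx=np.array([np.cos(a),np.sin(a),0]);ry=np.array([-np.sin(a),np.cos(a),0]);rz=np.array([0,0,1.])
seat=np.array([.5387,-.0202,.075])+.005*ry
n=(ry+rz)*.7071; up=(-ry+rz)*.7071
def RM(x,z): x=x/np.linalg.norm(x); return R.from_matrix(np.c_[x,np.cross(z,x),z])
sx=np.array([.136,.991,0]);sy=np.array([-.991,.136,0]);pad=np.array([.5637,.3467,.008])
poses={'place':(seat+n*.003,RM(rx,-n)),'regripA':(seat+n*.008,RM(rx,-up)),'regripB':(seat+n*.008,RM(-rx,-up)),
'finalA':(pad+.03*rz,RM(-sy,-rz)),'finalB':(pad+.03*rz,RM(sy,-rz)),'place2':(seat+n*.003,RM(-rx,-n))}
for p0 in(.3,.36,.42):
  p=[p0,.61,.45,p0+.083,-.09184,1.47896]
  # refit lengths
  for k,(x,M) in poses.items():
    f=lambda q:np.r_[fk(q,p,sg)[0]-x,.3*(fk(q,p,sg)[1].inv()*M).as_rotvec()]
    b=min((least_squares(f,np.random.uniform(lo,hi),bounds=(lo,hi)) for _ in range(8)),key=lambda r:r.cost)
    print(p0,k,b.cost.round(6),b.x.round(2))
E
```

```text
[[ 0.48490987 -0.4904343   0.        ]
 [ 0.28717073 -0.45802007  0.        ]] [[ 0.46406136 -0.45963285  0.07      ]]
bottle in tool [[-0.16755487  0.11908812  0.17837001]]
0.3 place 0.0 [-0.86  0.72  0.4   2.12  0.84  0.71 -2.61]
0.3 regripA 0.0 [ 0.72  0.86 -0.61  1.82 -0.25  1.01 -0.96]
0.3 regripB 0.0 [ 1.    1.18 -1.22  1.82  0.37  1.04  1.55]
0.3 finalA 0.0 [-1.29  1.    1.14  1.79 -1.04  1.09 -1.46]
0.3 finalB 0.0 [-0.49  0.69 -0.23  1.79  0.23  0.68  0.58]
0.3 place2 0.0 [-0.86  0.72  0.4   2.12  0.84  0.71  0.53]
0.36 place 0.0 [-1.36  1.1   1.14  2.1  -0.32  0.56 -1.53]
0.36 regripA 0.0 [ 0.62  0.86 -0.37  1.76 -0.37  1.1  -0.77]
0.36 regripB 0.0 [ 0.4   0.82 -0.02  1.76 -0.59  1.2   2.59]
0.36 finalA 0.0 [-0.94  0.72  0.46  1.79 -0.46  0.73 -1.94]
0.36 finalB 0.0 [-0.21  0.78 -0.68  1.79  0.66  0.81  0.21]
0.36 place2 0.0 [-1.13  0.85  0.7   2.1   0.47  0.59  0.81]
0.42 place 0.0 [-1.32  1.    0.92  2.06  0.03  0.58 -1.96]
0.42 regripA 0.0 [ 1.    1.16 -1.04  1.68  0.27  1.12 -1.35]
0.42 regripB 0.0 [ 0.91  1.05 -0.83  1.68  0.06  1.09  2.  ]
0.42 finalA 0.0 [-0.61  0.68 -0.05  1.79  0.05  0.67 -2.4 ]
0.42 finalB 0.0 [-0.31  0.74 -0.52  1.79  0.51  0.75  0.34]
0.42 place2 0.0 [-1.13  0.85  0.59  2.06  0.5   0.66  0.71]
```

Wrist view: white tile corners at (290,110), (349,110), (349,231), (294,231), centred between the fingers with no obstacle in the fingers' way. Descend and grip.

Call:
send_rows(offset=[[3, 2, 40], [0, 0, 45], [0, 0, 45], [0, 0, 30], [0, 0, 15]], rot=[[0, 0, -0.01], [0, 0, 0], [0, 0, 0], [0, 0, 0], [0, 0, 0]], hand=[1, 1, 1, 1, 1])

```text
time: 2.5
position: [0.4221, -0.2924, 0.001]
orientation: [0.801, 0.599, -0.001, -0.001]
contact_force: [0.2, -0.2, 0.8]
opening: 0.0933
finger_force: 0.0
```

Call:
send_rows(offset=[[0, 0, 0], [0, 0, 0], [0, 0, 0], [0, 0, 0], [0, 0, 0]], rot=[[0, 0, 0], [0, 0, 0], [0, 0, 0], [0, 0, 0], [0, 0, 0]], hand=[0.4, 0.4, 0.4, 0.4, 0.4], force=30)

```text
time: 3.0
position: [0.4231, -0.2932, 0.004]
orientation: [0.8, 0.6, 0.0, 0.0]
contact_force: [-1.2, 0.9, 1.6]
opening: 0.0574
finger_force: 1.0
```

Call:
send_rows(offset=[[0, 0, 0], [0, 0, 0], [0, 0, 0]], rot=[[0, 0, 0], [0, 0, 0], [0, 0, 0]], hand=[0.4, 0.4, 0.4])

```text
time: 3.3
position: [0.4229, -0.2932, 0.004]
orientation: [0.8, 0.6, -0.0, 0.0]
contact_force: [-0.1, 1.2, 7.1]
opening: 0.0561
finger_force: 30.0
```

Call:
send_rows(offset=[[0, 0, -30], [0, 0, -45], [0, 0, -45], [0, 0, -45], [0, 0, -45]], rot=[[0, 0, 0], [0, 0, 0], [0, 0, 0], [0, 0, 0], [0, 0, 0]], hand=[0.4, 0.4, 0.4, 0.4, 0.4])

```text
time: 3.8
position: [0.4224, -0.2928, 0.2154]
orientation: [0.8, 0.6, 0.0, -0.0]
contact_force: [1.0, -0.5, -2.9]
opening: 0.0557
finger_force: 30.0
```

Call:
send_rows(offset=[[34, 2, 0], [34, 2, 0], [34, 2, 0], [34, 2, 0], [34, 2, 0]], rot=[[0, 0, 0], [0, 0, 0], [0, 0, 0], [0, 0, 0], [0, 0, 0]], hand=[0.4, 0.4, 0.4, 0.4, 0.4])

```text
time: 4.3
position: [0.48, -0.1314, 0.2135]
orientation: [0.8, 0.6, -0.0, -0.0]
contact_force: [0.4, -1.5, -1.7]
opening: 0.0555
finger_force: 30.0
```

Call:
send_rows(offset=[[34, 3, 0], [34, 3, 0], [34, 3, 0], [34, 3, 0], [34, 3, 0]], rot=[[0, 0, 0], [0, 0, 0], [0, 0, 0], [0, 0, 0], [0, 0, 0]], hand=[0.4, 0.4, 0.4, 0.4, 0.4])

```text
time: 4.8
position: [0.542, 0.0277, 0.2134]
orientation: [0.8, 0.6, -0.0, -0.0]
contact_force: [1.4, -0.4, -2.0]
opening: 0.0557
finger_force: 30.0
```

Call:
send_rows(offset=[[0, 0, 0], [0, 0, 0], [0, 0, 0], [0, 0, 0], [0, 0, 0]], rot=[[0, 0, -0.149], [0, 0, -0.149], [0, 0, -0.149], [0, 0, -0.149], [0, 0, -0.149]], hand=[0.4, 0.4, 0.4, 0.4, 0.4])

```text
time: 5.3
position: [0.5416, 0.0263, 0.2133]
orientation: [0.524, 0.852, -0.0, -0.0]
contact_force: [0.3, -0.4, -2.3]
opening: 0.0556
finger_force: 30.0
```

Call:
send_rows(offset=[[0, 0, 0], [0, 0, 0], [0, 0, 0], [0, 0, 0], [0, 0, 0]], rot=[[0, 0, -0.149], [0, 0, -0.149], [0, 0, -0.149], [0, 0, -0.149], [0, 0, -0.149]], hand=[0.4, 0.4, 0.4, 0.4, 0.4])

```text
time: 5.8
position: [0.5416, 0.0262, 0.2133]
orientation: [0.178, 0.984, -0.0, -0.0]
contact_force: [-0.9, -0.0, -1.3]
opening: 0.0559
finger_force: 30.0
```

Call:
send_rows(offset=[[0, 0, 0], [0, 0, 0], [0, 0, 0], [0, 0, 0], [0, 0, 0]], rot=[[0, 0, -0.149], [0, 0, -0.149], [0, 0, -0.149], [0, 0, -0.149], [0, 0, 0]], hand=[0.4, 0.4, 0.4, 0.4, 0.4])

```text
time: 6.3
position: [0.5416, 0.026, 0.213]
orientation: [-0.117, 0.993, 0.0, -0.001]
contact_force: [0.3, 0.1, -2.5]
opening: 0.0556
finger_force: 30.0
```

```bash
python3 - <<'E'
from h import *
s=telemetry.state();print(s['time'],s['q'].round(3),s['position'],R.from_quat(s['orientation']).as_matrix().round(3),s['contact_force'])
np.save('s3.npy',np.r_[s['q'],s['position'],s['orientation']])
grab('wrist','w2');grab('scene','s2')
b=cv2.imread('pics/s2.png')[180:300,230:410]
a=cv2.imread('pics/w2.png')
cv2.imwrite('pics/c2.png',np.hstack([cv2.resize(a,(480,300)),cv2.resize(b,None,fx=2.5,fy=2.5)[:,:320]][:1])) if 0 else None
E
```

```text
6.3 [ 0.518  0.553 -0.978  1.985  0.581  0.914  1.04 ] [0.54159806 0.02599972 0.21303708] [[-0.973 -0.232 -0.001]
 [-0.232  0.973  0.   ]
 [ 0.001  0.001 -1.   ]] [ 0.3200409   0.10870137 -2.48839685]
```

View pics/w2.png

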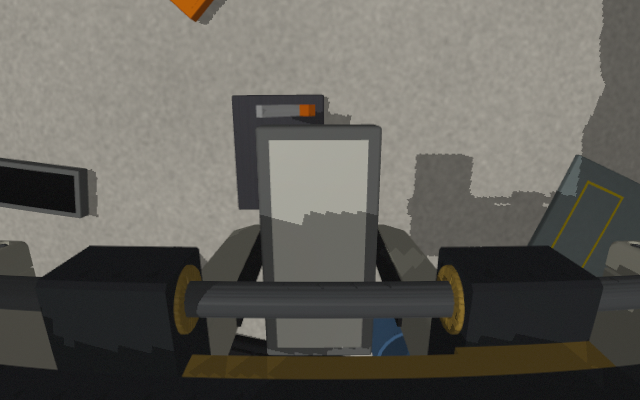

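Wrist view: the tile is held straight with the white face towards the gripper. The rest's arm is at (256–315, 110) with its orange lip on the right (+y), and the base corners are at (233,97), (322,95) and near (238,209).

```bash
python3 - <<'E'
from kin import *
d=load('w2')
P=onplane(d,[(233,97),(322,95)],.010);print(P.round(4),np.linalg.norm(P[1]-P[0]))
Q=P.copy(); ry=(P[1]-P[0])/np.linalg.norm(P[1]-P[0]); rx=np.array([ry[1],-ry[0],0]); print('yaw',np.degrees(np.arctan2(rx[1],rx[0])))
c=P.mean(0)+.062*rx; print('base centre',c)
# predict with candidate seat y offsets
a=np.radians(13.7);rx=np.array([np.cos(a),np.sin(a),0]);ry=np.array([-np.sin(a),np.cos(a),0]);rz=np.array([0,0,1.])
n=(ry+rz)*.7071;up=(-ry+rz)*.7071
o=np.array([.5387,-.0202,0])
for y in(-.01,0,.01):
    s=o+y*ry+.075*rz
    # arm top end, lip root, lip tip at x=-47
    pts=[s-.047*rx+.014*up, s-.047*rx-.028*up, s-.047*rx-.028*up+.012*n]
    print(y,proj(d,pts).round(1).tolist(), proj(load('scene0'),pts+[p+.094*rx for p in pts]).round(1).tolist(),proj(load('side0'),pts+[p+.094*rx for p in pts]).round(1).tolist())
b=cv2.imread('pics/scene0.png')[215:285,275:360];e=cv2.imread('pics/side0.png')[155:215,290:365]
w=cv2.imread('pics/w2.png')[85:145,225:345]
f=lambda i,k:cv2.resize(i,None,fx=k,fy=k,interpolation=cv2.INTER_CUBIC)
c=np.zeros((600,800,3),np.uint8)
x=f(e,5);c[:300,:375]=x; x=f(b,5)[:300];c[:300,375:800]=x; x=f(w,5);c[300:600,:600]=x
cv2.imwrite('pics/c2.png',c)
E
```

```text
[[ 0.489  -0.077   0.01  ]
 [ 0.4664  0.0123  0.01  ]] 0.09204658813290677
yaw 14.229581286995456
base centre [ 0.53777214 -0.01711434  0.01      ]
-0.01 [[240.6, 113.3], [280.0, 111.9], [288.5, 112.0]] [[290.3, 235.1], [296.3, 232.8], [297.8, 228.8], [321.2, 250.1], [326.4, 247.3], [328.0, 243.3]] [[345.3, 173.4], [339.0, 187.3], [337.6, 186.8], [317.0, 160.7], [311.0, 174.2], [309.3, 173.6]]
0 [[252.6, 113.1], [291.0, 111.8], [299.8, 111.9]] [[292.3, 232.3], [298.2, 230.1], [299.7, 226.2], [323.0, 247.2], [328.2, 244.5], [329.8, 240.6]] [[343.4, 175.4], [337.1, 189.4], [335.6, 188.9], [315.0, 162.5], [309.0, 176.1], [307.3, 175.5]]
0.01 [[264.6, 112.9], [301.9, 111.6], [311.0, 111.8]] [[294.2, 229.6], [300.0, 227.4], [301.5, 223.5], [324.9, 244.4], [330.0, 241.8], [331.5, 237.8]] [[341.5, 177.4], [335.2, 191.4], [333.7, 190.9], [313.0, 164.4], [306.9, 178.1], [305.2, 177.5]]
```

View pics/c2.png

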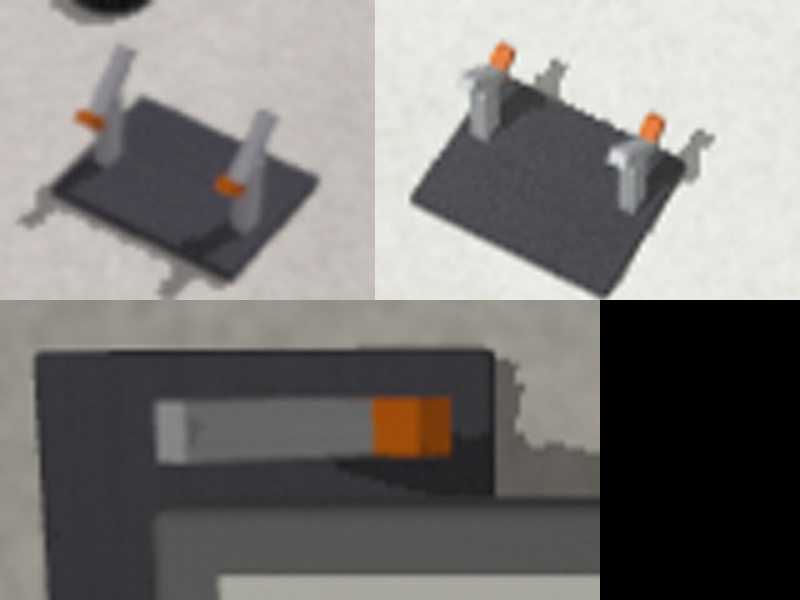

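Call:
send_rows(offset=[[0, 0, 0], [0, 0, 0], [0, 0, 0], [0, 0, 0], [0, 0, 0]], rot=[[0.12, 0, 0], [0.12, 0, 0], [0.12, 0, 0], [0.12, 0, 0], [0.12, 0, 0]], hand=[0.4, 0.4, 0.4, 0.4, 0.4])

```text
time: 6.9
position: [0.5423, 0.0272, 0.2147]
orientation: [-0.109, 0.948, -0.295, 0.037]
contact_force: [-0.2, -0.9, -3.4]
opening: 0.0556
finger_force: 30.0
```

Call:
send_rows(offset=[[0, 0, 0], [0, 0, 0], [0, 0, 0]], rot=[[0.12, 0, 0], [0.065, 0, 0], [0, 0, 0]], hand=[0.4, 0.4, 0.4])

```text
time: 7.2
position: [0.5415, 0.0291, 0.2123]
orientation: [-0.108, 0.918, -0.38, 0.045]
contact_force: [0.2, 0.2, -2.0]
opening: 0.0558
finger_force: 30.0
```

```bash
cat > go.py <<'E'
from h import *
a=np.radians(13.9);rx=np.array([np.cos(a),np.sin(a),0]);ry=np.array([-np.sin(a),np.cos(a),0]);rz=np.array([0,0,1.])
n=(ry+rz)*.7071;up=(-ry+rz)*.7071
seat=np.array([.5368,-.0124,.075])
def RM(x,z): x=x/np.linalg.norm(x); return R.from_matrix(np.c_[x,np.cross(z,x),z])
def to(pos,M):
    s=telemetry.state();C=R.from_quat(s['orientation'])
    print(s['time'],'q',s['q'].round(2),'F',s['contact_force'].round(1))
    print('offset mm',(1000*C.inv().apply(pos-s['position'])).round(1),'rot',(C.inv()*M).as_rotvec().round(3))
E
python3 -c "
from go import *
to(seat+.08*n+.002*up,RM(-rx,-n));to(seat+.005*n+.002*up,RM(-rx,-n))"
```

```text
7.2 q [-0.16  0.61 -0.64  2.06  1.02  1.36  0.36] F [ 0.2  0.2 -2. ]
offset mm [14.6 67.3 44.9] rot [ 0.001 -0.006 -0.006]
7.2 q [-0.16  0.61 -0.64  2.06  1.02  1.36  0.36] F [ 0.2  0.2 -2. ]
offset mm [ 14.2  67.2 119.9] rot [ 0.001 -0.006 -0.006]
```

Call:
send_rows(offset=[[7, 33, 0], [7, 34, 0], [0, 0, 35], [0, 0, 30], [0, 0, 0]], rot=[[0, -0.006, -0.006], [0, 0, 0], [0, 0, 0], [0, 0, 0], [0, 0, 0]], hand=[0.4, 0.4, 0.4, 0.4, 0.4])

```text
time: 7.7
position: [0.5275, 0.0206, 0.1186]
orientation: [-0.108, 0.917, -0.38, 0.044]
contact_force: [0.3, -1.0, -1.8]
opening: 0.0556
finger_force: 30.0
```

```bash
python3 - <<'E'
from go import *
to(seat+.005*n+.002*up,RM(-rx,-n))
A=grab('side','sd3')['image'];B=grab('scene','sc3')['image']
f=lambda i,k:cv2.resize(i,None,fx=k,fy=k,interpolation=cv2.INTER_CUBIC)
c=np.hstack([f(A[120:220,275:375],4),f(B[180:280,275:375],4)]);cv2.imwrite('pics/c3.png',c[:,:,::-1])
E
```

```text
7.7 q [-0.2   0.76 -0.6   2.15  1.13  1.28  0.16] F [ 0.3 -1.  -1.8]
offset mm [-1.5  4.6 50.1] rot [-0.    -0.007 -0.004]
```

View pics/c3.png

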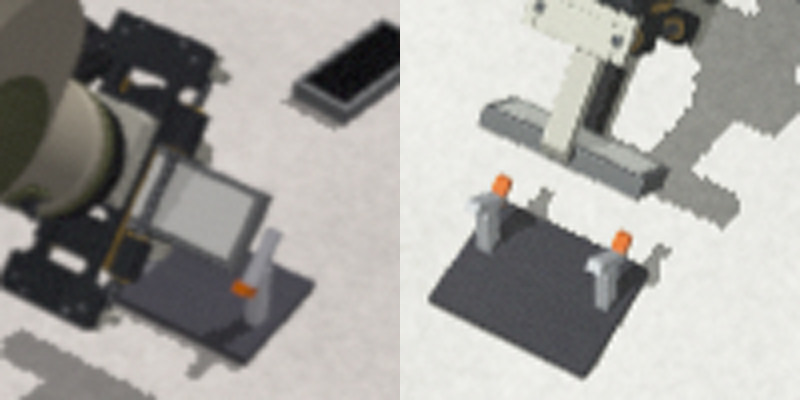

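The crops show the tile tilted parallel to the slope, just above and centred on both arms. I continue with a slight uphill bias.

Call:
send_rows(offset=[[-1.5, 0.5, 20], [0, 0, 15], [0, 0, 8], [0, 0, 4], [0, 0, 0]], rot=[[0, -0.006, -0.004], [0, 0, 0], [0, 0, 0], [0, 0, 0], [0, 0, 0]], hand=[0.4, 0.4, 0.4, 0.4, 0.4])

```text
time: 8.3
position: [0.5376, -0.007, 0.0866]
orientation: [-0.114, 0.917, -0.379, 0.048]
contact_force: [-0.5, -0.8, -2.4]
opening: 0.0555
finger_force: 30.0
```

Call:
send_rows(offset=[[0, 0, 1.5], [0, 0, 1], [0, 0, 0]], rot=[[0, 0, 0], [0, 0, 0], [0, 0, 0]], hand=[0.4, 0.4, 0.4])

```text
time: 8.6
position: [0.5381, -0.0083, 0.085]
orientation: [-0.114, 0.917, -0.379, 0.048]
contact_force: [0.4, 1.0, -1.8]
opening: 0.0554
finger_force: 30.0
```

```bash
python3 - <<'E'
from go import *
to(seat+.004*n+.0*up,RM(-rx,-n))
E
```

```text
8.6 q [-0.16  0.81 -0.57  2.17  1.23  1.24  0.11] F [ 0.4  1.  -1.8]
offset mm [2.3 4.5 5.6] rot [0.001 0.005 0.003]
```

Call:
send_rows(offset=[[1, 0, 2], [0, 0, 1.5], [0, 0, 0]], rot=[[0, 0.004, 0.003], [0, 0, 0], [0, 0, 0]], hand=[0.4, 0.4, 0.4])

```text
time: 8.9
position: [0.5376, -0.0115, 0.0823]
orientation: [-0.112, 0.917, -0.38, 0.046]
contact_force: [-1.2, 0.7, -1.2]
opening: 0.0555
finger_force: 30.0
```

Call:
send_rows(offset=[[0, 0, 1.5], [0, 0, 0]], rot=[[0, 0, 0], [0, 0, 0]], hand=[0.4, 0.4])

```text
time: 9.1
position: [0.5379, -0.0124, 0.0813]
orientation: [-0.112, 0.917, -0.38, 0.047]
contact_force: [0.2, 0.1, -2.6]
opening: 0.0556
finger_force: 30.0
```

Call:
send_rows(offset=[[0, 0, 1.5], [0, 0, 0]], rot=[[0, 0, 0], [0, 0, 0]], hand=[0.4, 0.4])

```text
time: 9.3
position: [0.5382, -0.0131, 0.0804]
orientation: [-0.112, 0.917, -0.38, 0.047]
contact_force: [-0.8, 1.3, 0.2]
opening: 0.0557
finger_force: 30.0
```

```bash
python3 - <<'E'
from go import *
to(seat+.004*n+.0*up,RM(-rx,-n))
E
```

```text
9.3 q [-0.16  0.82 -0.56  2.18  1.24  1.24  0.11] F [-0.8  1.3  0.2]
offset mm [ 1.2  4.5 -0.9] rot [ 0.     0.001 -0.   ]
```

Call:
send_rows(offset=[[1, 1.5, 0], [0, 1, 0], [0, 0, 0]], rot=[[0, 0, 0], [0, 0, 0], [0, 0, 0]], hand=[0.4, 0.4, 0.4])

```text
time: 9.6
position: [0.537, -0.0118, 0.0788]
orientation: [-0.112, 0.917, -0.38, 0.047]
contact_force: [-0.2, 2.8, 4.6]
opening: 0.0551
finger_force: 30.0
```

Call:
send_rows(offset=[[0, 1, 0.5], [0, 0, 0]], rot=[[0, 0, 0], [0, 0, 0]], hand=[0.4, 0.4])

```text
time: 9.8
position: [0.537, -0.0117, 0.0788]
orientation: [-0.112, 0.917, -0.381, 0.047]
contact_force: [-1.5, 2.9, 13.7]
opening: 0.0556
finger_force: 30.0
```

Call:
send_rows(offset=[[0, 1, 0], [0, 0, 0]], rot=[[0, 0, 0], [0, 0, 0]], hand=[0.4, 0.4])

```text
time: 10.0
position: [0.5369, -0.0111, 0.0781]
orientation: [-0.112, 0.917, -0.381, 0.047]
contact_force: [-1.5, 3.3, 13.2]
opening: 0.0556
finger_force: 30.0
```

```bash
python3 - <<'E'
from go import *
to(seat+.004*n+.0*up,RM(-rx,-n))
E
```

```text
10.0 q [-0.16  0.82 -0.56  2.18  1.24  1.24  0.1 ] F [-1.5  3.3 13.2]
offset mm [ 0.4  1.3 -0.9] rot [-0.002  0.002 -0.001]
```

Call:
send_rows(offset=[[0, 0, 0], [0, 0, 0], [0, 0, 0], [0, 0, 0], [0, 0, 0]], rot=[[0, 0, 0], [0, 0, 0], [0, 0, 0], [0, 0, 0], [0, 0, 0]], hand=[0.65, 0.75, 0.9, 1, 1])

```text
time: 10.5
position: [0.5365, -0.0109, 0.0766]
orientation: [-0.112, 0.917, -0.38, 0.046]
contact_force: [1.3, 0.4, -0.5]
opening: 0.0882
finger_force: 0.0
```

Call:
send_rows(offset=[[0, 0, -10], [0, 0, -30], [0, 0, -40], [0, 0, -40], [0, 0, -40]], rot=[[0, 0, 0], [0, 0, 0], [0, 0, 0], [0, 0, 0], [0, 0, 0]], hand=[1, 1, 1, 1, 1])

```text
time: 11.0
position: [0.5084, 0.1005, 0.1915]
orientation: [-0.112, 0.917, -0.379, 0.046]
contact_force: [0.9, 0.1, -0.4]
opening: 0.0927
finger_force: 0.0
```

```bash
python3 - <<'E'
from go import *
to(seat+.12*up,RM(-rx,-up))
A=grab('side','sd4')['image'];B=grab('wrist','w4')['image']
f=lambda i,k:cv2.resize(i,None,fx=k,fy=k,interpolation=cv2.INTER_CUBIC)
c=np.hstack([f(A[130:230,265:365],4),f(B,1)[:, 120:520]]);cv2.imwrite('pics/c4.png',c[:,:,::-1])
E
```

```text
11.0 q [-0.29  0.66 -0.66  2.06  0.96  1.4   0.24] F [ 0.9  0.1 -0.4]
offset mm [  -0.3 -120.1  164.6] rot [-1.57e+00  0.00e+00  1.00e-03]
```

View pics/c4.png

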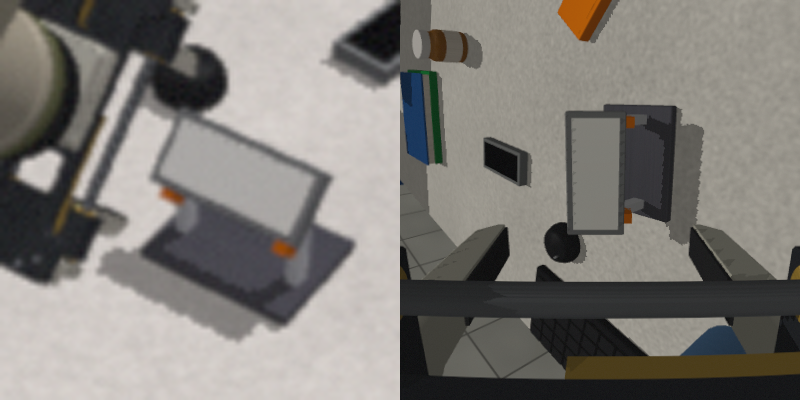

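The tile leans on the rest with its long edge on both lips, white side out. Next I swing round over it for the regrip.

Call:
send_rows(offset=[[0, -39, 0], [0, -39, 0], [0, -39, 0], [0, -39, 0], [0, -39, 0]], rot=[[0, 0, 0], [0, 0, 0], [0, 0, 0], [0, 0, 0], [0, 0, 0]], hand=[1, 1, 1, 1, 1])

```text
time: 11.6
position: [0.542, -0.0366, 0.3286]
orientation: [-0.112, 0.917, -0.38, 0.046]
contact_force: [1.8, 0.6, 0.3]
opening: 0.0933
finger_force: 0.0
```

Call:
send_rows(offset=[[0, 0, 0], [0, 0, 0], [0, 0, 0], [0, 0, 0], [0, 0, 0]], rot=[[-0.143, 0, 0], [-0.143, 0, 0], [-0.143, 0, 0], [-0.143, 0, 0], [-0.143, 0, 0]], hand=[1, 1, 1, 1, 1])

```text
time: 12.1
position: [0.5424, -0.0349, 0.3288]
orientation: [-0.121, 0.992, -0.032, 0.006]
contact_force: [-1.3, -0.3, -0.6]
opening: 0.0929
finger_force: 0.0
```

Call:
send_rows(offset=[[0, 0, 0], [0, 0, 0], [0, 0, 0], [0, 0, 0], [0, 0, 0]], rot=[[-0.143, 0, 0], [-0.143, 0, 0], [-0.143, 0, 0], [-0.143, 0, 0], [-0.143, 0, 0]], hand=[1, 1, 1, 1, 1])

```text
time: 12.6
position: [0.5424, -0.0359, 0.3282]
orientation: [-0.114, 0.941, 0.317, -0.038]
contact_force: [0.1, 0.9, -0.2]
opening: 0.0931
finger_force: 0.0
```

```bash
python3 - <<'E'
from go import *
print(telemetry.state()['position'])
to(seat+.12*up,RM(-rx,-up))
E
```

```text
[ 0.54239964 -0.0358686   0.32822768]
12.6 q [ 0.91  0.63 -1.    1.73 -0.12  1.19  1.84] F [ 0.1  0.9 -0.2]
offset mm [   0.  -150.2   97.3] rot [-0.135  0.002  0.   ]
```

Call:
send_rows(offset=[[0, 0, 0], [0, -35, 0], [0, -35, 0], [0, -35, 0], [0, 0, 0]], rot=[[-0.135, 0, 0], [0, 0, 0], [0, 0, 0], [0, 0, 0], [0, 0, 0]], hand=[0.5, 0.5, 0.5, 0.5, 0.5])

```text
time: 13.1
position: [0.5596, -0.1116, 0.2492]
orientation: [-0.109, 0.918, 0.378, -0.047]
contact_force: [-0.3, 0.8, 0.4]
opening: 0.0575
finger_force: 0.0
```

```bash
python3 - <<'E'
from go import *
to(seat+.07*up+.008*n,RM(-rx,-up))
to(seat-.002*up+.008*n,RM(-rx,-up))
E
```

```text
13.1 q [ 0.97  0.83 -0.95  1.66 -0.09  1.23  1.95] F [-0.3  0.8  0.4]
offset mm [ -2.  -42.7 125.2] rot [-0.004  0.    -0.007]
13.1 q [ 0.97  0.83 -0.95  1.66 -0.09  1.23  1.95] F [-0.3  0.8  0.4]
offset mm [ -2.  -42.5 197.2] rot [-0.004  0.    -0.007]
```

Call:
send_rows(offset=[[-2, -21, 0], [0, -21, 0], [0, 0, 40], [0, 0, 40], [0, 0, 40]], rot=[[-0.004, 0, -0.007], [0, 0, 0], [0, 0, 0], [0, 0, 0], [0, 0, 0]], hand=[0.5, 0.5, 0.5, 0.5, 0.5])

```text
time: 13.6
position: [0.5493, -0.0534, 0.1379]
orientation: [-0.115, 0.917, 0.379, -0.044]
contact_force: [0.1, 0.2, -0.8]
opening: 0.0466
finger_force: 0.0
```

Call:
send_rows(offset=[[0, 0, 0]], rot=[[0, 0, 0]], hand=[0.5])

```text
time: 13.7
position: [0.5463, -0.0503, 0.1367]
orientation: [-0.117, 0.916, 0.381, -0.048]
contact_force: [-0.3, -0.0, -0.4]
opening: 0.0464
finger_force: 0.0
```

```bash
python3 - <<'E'
from go import *
to(seat-.002*up+.008*n,RM(-rx,-up))
B=grab('wrist','w5')['image'];C=grab('side','sd5')['image'][110:230,265:365]
cv2.imwrite('pics/c5.png',np.hstack([cv2.resize(B,None,fx=.75,fy=.75),cv2.resize(C,(250,300),interpolation=cv2.INTER_CUBIC)])[:,:,::-1])
E
```

```text
13.7 q [ 0.89  0.94 -0.92  1.82 -0.03  0.97  1.96] F [-0.3 -0.  -0.4]
offset mm [-0.3 -8.1 73.3] rot [ 0.002 -0.006  0.009]
```

View pics/c5.png

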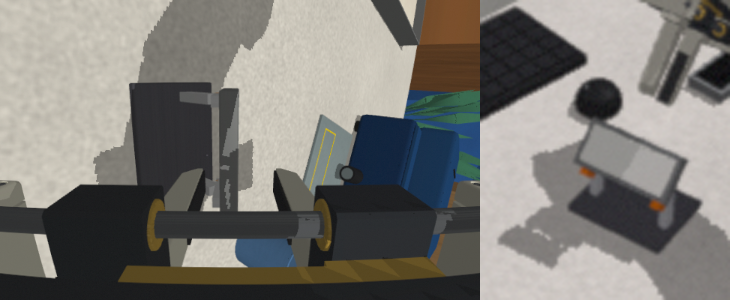

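The tile is seen edge-on at (229,150) in the wrist crop, slightly left of the finger mid-line, which agrees with the computed -8 mm shift.

Call:
send_rows(offset=[[0, -8, 0], [0, 0, 0], [0, 0, 25], [0, 0, 25], [0, 0, 15]], rot=[[0.002, -0.006, 0.009], [0, 0, 0], [0, 0, 0], [0, 0, 0], [0, 0, 0]], hand=[0.5, 0.5, 0.5, 0.5, 0.5])

```text
time: 14.3
position: [0.5401, -0.0146, 0.0871]
orientation: [-0.11, 0.918, 0.378, -0.043]
contact_force: [0.5, 0.2, 0.3]
opening: 0.0461
finger_force: 0.0
```

Call:
send_rows(offset=[[0, 0, 8], [0, 0, 0]], rot=[[0, 0, 0], [0, 0, 0]], hand=[0.5, 0.5])

```text
time: 14.5
position: [0.5388, -0.0091, 0.0818]
orientation: [-0.11, 0.918, 0.379, -0.044]
contact_force: [0.3, 0.3, -0.2]
opening: 0.0464
finger_force: 0.0
```

```bash
python3 - <<'E'
from go import *
to(seat-.002*up+.008*n,RM(-rx,-up))
E
```

```text
14.5 q [ 0.84  0.99 -0.89  1.9  -0.02  0.81  1.94] F [ 0.3  0.3 -0.2]
offset mm [2.8 1.3 4.8] rot [-0.003  0.006 -0.002]
```

Call:
send_rows(offset=[[2.5, 1, 4.5], [0, 0, 0], [0, 0, 0], [0, 0, 0], [0, 0, 0]], rot=[[0, 0.005, 0], [0, 0, 0], [0, 0, 0], [0, 0, 0], [0, 0, 0]], hand=[0.4, 0.3, 0.2, 0.1, 0.1], force=10)

```text
time: 15.0
position: [0.5358, -0.0062, 0.0796]
orientation: [-0.111, 0.918, 0.378, -0.045]
contact_force: [0.0, -1.5, 1.2]
opening: 0.0159
finger_force: 10.0
```

Call:
send_rows(offset=[[0, 0, 0], [0, 0, 0], [0, 0, 0], [0, 0, 0]], rot=[[0, 0, 0], [0, 0, 0], [0, 0, 0], [0, 0, 0]], hand=[0.08, 0.08, 0.08, 0.08], force=30)

```text
time: 15.4
position: [0.5358, -0.0061, 0.0796]
orientation: [-0.111, 0.918, 0.378, -0.045]
contact_force: [0.2, -6.1, 5.9]
opening: 0.0161
finger_force: 30.0
```

```bash
python3 - <<'E'
from go import *
to(seat-.002*up+.008*n,RM(-rx,-up))
E
```

```text
15.4 q [ 0.83  0.99 -0.89  1.91 -0.02  0.8   1.94] F [ 0.2 -6.1  5.9]
offset mm [0.5 0.3 0.8] rot [-0.004  0.002 -0.001]
```

Call:
send_rows(offset=[[0, 0, -10], [0, 0, -25], [0, 0, -35], [0, 0, -40], [0, 0, -40]], rot=[[0, 0, 0], [0, 0, 0], [0, 0, 0], [0, 0, 0], [0, 0, 0]], hand=[0.08, 0.08, 0.08, 0.08, 0.08])

```text
time: 15.9
position: [0.5603, -0.1096, 0.1869]
orientation: [-0.111, 0.918, 0.378, -0.046]
contact_force: [-0.2, 0.2, -3.5]
opening: 0.0163
finger_force: 30.0
```

Call:
send_rows(offset=[[0, 0, 0], [0, 0, 0], [0, 0, 0], [0, 0, 0], [0, 0, 0]], rot=[[0.13, 0, 0], [0.13, 0, 0], [0.13, 0, 0], [0.13, 0, 0], [0.13, 0, 0]], hand=[0.08, 0.08, 0.08, 0.08, 0.08])

```text
time: 16.4
position: [0.5606, -0.1087, 0.1867]
orientation: [-0.12, 0.991, 0.063, -0.007]
contact_force: [0.2, 0.0, -2.8]
opening: 0.0156
finger_force: 30.0
```

Call:
send_rows(offset=[[0, 0, 0], [0, 0, 0], [0, 0, 0], [0, 0, 0], [0, 0, 0]], rot=[[0.135, 0, 0], [0, 0, 0.13], [0, 0, 0.13], [0, 0, 0.12], [0, 0, 0]], hand=[0.08, 0.08, 0.08, 0.08, 0.08])

```text
time: 16.9
position: [0.5603, -0.1079, 0.186]
orientation: [0.07, 0.998, -0.002, 0.0]
contact_force: [-0.2, -0.6, -2.4]
opening: 0.0157
finger_force: 30.0
```

```bash
cat >> go.py <<'E'
sx=np.array([.136,.991,0]);sy=np.array([-.991,.136,0]);pad=np.array([.5637,.3467,.008])
E
python3 - <<'E'
from go import *
print(telemetry.state()['position'],telemetry.state()['opening'])
to(pad+.2*rz,RM(sy,-rz))
E
```

```text
[ 0.5602637  -0.10788436  0.1860104 ] 0.01570712185988614
16.9 q [ 0.44  0.5  -0.5   1.97  0.34  0.76  1.17] F [-0.2 -0.6 -2.4]
offset mm [ 60.1 450.5 -23.4] rot [-0.003  0.    -0.004]
```

Call:
send_rows(offset=[[6, 45, -3], [6, 45, -3], [6, 45, -3], [6, 45, -3], [6, 45, -3]], rot=[[0, 0, -0.004], [0, 0, 0], [0, 0, 0], [0, 0, 0], [0, 0, 0]], hand=[0.08, 0.08, 0.08, 0.08, 0.08])

```text
time: 17.4
position: [0.5609, 0.1201, 0.2002]
orientation: [0.066, 0.998, -0.002, 0.0]
contact_force: [1.1, -0.0, -2.4]
opening: 0.0162
finger_force: 30.0
```

Call:
send_rows(offset=[[6, 45, -2], [6, 45, -2], [6, 45, -2], [6, 45, -2], [6, 35, 0]], rot=[[0, 0, 0], [0, 0, 0], [0, 0, 0], [0, 0, 0], [0, 0, 0]], hand=[0.08, 0.08, 0.08, 0.08, 0.08])

```text
time: 17.9
position: [0.5601, 0.3386, 0.2077]
orientation: [0.065, 0.998, -0.001, 0.0]
contact_force: [1.5, -0.1, -2.1]
opening: 0.016
finger_force: 30.0
```

Call:
send_rows(offset=[[0, 0, 0]], rot=[[0, 0, 0]], hand=[0.08])

```text
time: 18.0
position: [0.5586, 0.3423, 0.2076]
orientation: [0.062, 0.998, 0.001, -0.0]
contact_force: [-1.0, -0.3, -2.4]
opening: 0.0156
finger_force: 30.0
```

```bash
python3 - <<'E'
from go import *
to(pad+.07*rz,RM(sy,-rz))
d=grab('wrist','w6');im=d['image']
hsv=cv2.cvtColor(im,cv2.COLOR_RGB2HSV);m=cv2.inRange(hsv,(22,110,60),(35,255,255))
m[230:]=0
# keep points on the ledge
v,u=np.nonzero(m);P=onplane(d,np.c_[u,v],.008)
L=(P-pad)@np.c_[sx,sy]
k=(abs(L[:,0])<.05)&(abs(L[:,1])<.1);L=L[k]
print(len(L),L.min(0),L.max(0))
f=lambda c:None
# lines
for lo,hi,i in((-.04,-.015,0),(.015,.04,0)):
    j=(L[:,0]>lo)&(L[:,0]<hi)&(abs(L[:,1])<.06)
    if j.sum()>10: print('x side',np.polyfit(L[j,1],L[j,0],1),j.sum())
for lo,hi in((-.09,-.065),(.065,.09)):
    j=(L[:,1]>lo)&(L[:,1]<hi)&(abs(L[:,0])<.02)
    if j.sum()>5: print('y side',np.polyfit(L[j,0],L[j,1],1),j.sum())
for n_ in('scene0','side0'):
    d=load(n_);hsv=cv2.cvtColor(d['image'],cv2.COLOR_RGB2HSV);m=cv2.inRange(hsv,(22,90,60),(35,255,255))
    v,u=np.nonzero(m);P=onplane(d,np.c_[u,v],.008);L=(P-pad)@np.c_[sx,sy];k=(abs(L[:,0])<.05)&(abs(L[:,1])<.1);L=L[k]
    r=cv2.minAreaRect((L*1000).astype(np.float32));print(n_,len(L),r)
E
```

```text
18.0 q [-0.31  0.57 -0.5   1.76  0.34  0.9   0.49] F [-1.  -0.3 -2.4]
offset mm [ -4.7   4.9 129.6] rot [ 0.001 -0.001  0.012]
906 [-0.02813455 -0.05883216] [0.02822322 0.0783439 ]
x side [-0.00123108 -0.02681501] 290
x side [-0.00023948  0.02653077] 327
y side [-0.00894862  0.07680013] 136
scene0 133 ((0.3807640075683594, 1.0739517211914062), (56.705135345458984, 156.2971649169922), 0.214493528008461)
side0 210 ((-1.8474578857421875, -0.8643722534179688), (57.44209671020508, 156.02931213378906), 0.20521245896816254)
```

Call:
send_rows(offset=[[-4.5, 5, 30], [0, 0, 40], [0, 0, 40], [0, 0, 20], [0, 0, 0]], rot=[[0, 0, 0.012], [0, 0, 0], [0, 0, 0], [0, 0, 0], [0, 0, 0]], hand=[0.08, 0.08, 0.08, 0.08, 0.08])

```text
time: 18.55
position: [0.5646, 0.3365, 0.0742]
orientation: [0.073, 0.997, -0.004, -0.002]
contact_force: [-0.2, 0.4, -2.1]
opening: 0.0161
finger_force: 30.0
```

Call:
send_rows(offset=[[0, 0, 0]], rot=[[0, 0, 0]], hand=[0.08])

```text
time: 18.65
position: [0.5663, 0.3387, 0.0778]
orientation: [0.073, 0.997, -0.002, 0.0]
contact_force: [0.2, 0.6, -1.7]
opening: 0.0157
finger_force: 30.0
```

```bash
python3 - <<'E'
from go import *
to(pad+.027*rz,RM(sy,-rz))
E
```

```text
18.65 q [-0.36  0.72 -0.41  1.84  0.44  0.67  0.39] F [ 0.2  0.6 -1.7]
offset mm [ 3.8  7.7 42.8] rot [-0.003  0.001 -0.011]
```

Call:
send_rows(offset=[[0, 0, 0], [0, 0, 0]], rot=[[0, 0, 0], [0, 0, 0]], hand=[0.08, 0.08])

```text
time: 18.85
position: [0.5668, 0.3398, 0.0792]
orientation: [0.074, 0.997, -0.001, 0.001]
contact_force: [0.2, 0.0, -1.6]
opening: 0.0158
finger_force: 30.0
```

```bash
python3 - <<'E'
from go import *
to(pad+.027*rz,RM(sy,-rz))
E
```

```text
18.85 q [-0.36  0.72 -0.41  1.84  0.44  0.67  0.39] F [ 0.2  0.  -1.6]
offset mm [ 4.2  6.4 44.2] rot [-0.001  0.003 -0.011]
```

Call:
send_rows(offset=[[4, 6.5, 0], [0, 0, 15], [0, 0, 15], [0, 0, 5], [0, 0, 0]], rot=[[0, 0, -0.011], [0, 0, 0], [0, 0, 0], [0, 0, 0], [0, 0, 0]], hand=[0.08, 0.08, 0.08, 0.08, 0.08])

```text
time: 19.35
position: [0.5621, 0.3459, 0.0407]
orientation: [0.068, 0.998, -0.002, -0.001]
contact_force: [0.1, 0.6, -2.9]
opening: 0.0161
finger_force: 30.0
```

Call:
send_rows(offset=[[0, 0, 0], [0, 0, 0]], rot=[[0, 0, 0], [0, 0, 0]], hand=[0.08, 0.08])

```text
time: 19.55
position: [0.5632, 0.3467, 0.0428]
orientation: [0.068, 0.998, -0.001, 0.001]
contact_force: [0.3, 0.2, -1.9]
opening: 0.0158
finger_force: 30.0
```

```bash
python3 - <<'E'
from go import *
to(pad+.027*rz,RM(sy,-rz))
E
```

```text
19.55 q [-0.39  0.76 -0.39  1.86  0.47  0.62  0.36] F [ 0.3  0.2 -1.9]
offset mm [-0.5  0.1  7.8] rot [-0.002  0.001  0.   ]
```

Aligned. Lower gently to contact.

Call:
send_rows(offset=[[0, 0, 3], [0, 0, 2], [0, 0, 0], [0, 0, 0]], rot=[[0, 0, 0], [0, 0, 0], [0, 0, 0], [0, 0, 0]], hand=[0.08, 0.08, 0.08, 0.08])

```text
time: 19.95
position: [0.563, 0.3465, 0.0376]
orientation: [0.068, 0.998, -0.001, 0.0]
contact_force: [0.4, 0.3, -2.0]
opening: 0.0162
finger_force: 30.0
```

Call:
send_rows(offset=[[0, 0, 1], [0, 0, 0]], rot=[[0, 0, 0], [0, 0, 0]], hand=[0.08, 0.08])

```text
time: 20.15
position: [0.563, 0.3465, 0.0365]
orientation: [0.068, 0.998, -0.001, 0.0]
contact_force: [0.1, 0.4, -2.9]
opening: 0.0157
finger_force: 30.0
```

Call:
send_rows(offset=[[0, 0, 1], [0, 0, 0]], rot=[[0, 0, 0], [0, 0, 0]], hand=[0.08, 0.08])

```text
time: 20.35
position: [0.563, 0.3465, 0.0354]
orientation: [0.068, 0.998, -0.001, 0.0]
contact_force: [-0.1, 0.2, -1.9]
opening: 0.0158
finger_force: 30.0
```

Call:
send_rows(offset=[[0, 0, 1], [0, 0, 0]], rot=[[0, 0, 0], [0, 0, 0]], hand=[0.08, 0.08])

```text
time: 20.55
position: [0.563, 0.3466, 0.0345]
orientation: [0.068, 0.998, -0.001, 0.0]
contact_force: [-0.1, -0.4, -2.1]
opening: 0.0155
finger_force: 30.0
```

Call:
send_rows(offset=[[0, 0, 1], [0, 0, 0]], rot=[[0, 0, 0], [0, 0, 0]], hand=[0.08, 0.08])

```text
time: 20.75
position: [0.5631, 0.3466, 0.0343]
orientation: [0.068, 0.998, -0.001, 0.001]
contact_force: [-1.3, -1.5, 6.3]
opening: 0.0159
finger_force: 30.0
```

Contact made (about 8 N). Release a little, then rise.

Call:
send_rows(offset=[[0, 0, 0.3], [0, 0, 0], [0, 0, 0]], rot=[[0, 0, 0], [0, 0, 0], [0, 0, 0]], hand=[0.08, 0.08, 0.08], force=5)

```text
time: 21.05
position: [0.5632, 0.3466, 0.0342]
orientation: [0.068, 0.998, -0.001, 0.001]
contact_force: [-0.4, -1.5, 6.4]
opening: 0.0161
finger_force: 5.0
```

Call:
send_rows(offset=[[0, 0, 0], [0, 0, 0], [0, 0, 0], [0, 0, 0], [0, 0, 0]], rot=[[0, 0, 0], [0, 0, 0], [0, 0, 0], [0, 0, 0], [0, 0, 0]], hand=[0.19, 0.21, 0.25, 0.32, 0.38])

```text
time: 21.55
position: [0.563, 0.3465, 0.0331]
orientation: [0.068, 0.998, -0.001, 0.0]
contact_force: [-0.4, 0.9, 0.1]
opening: 0.0325
finger_force: 0.0
```

Call:
send_rows(offset=[[0, 0, 0], [0, 0, -5], [0, 0, -20], [0, 0, -35], [0, 0, -45]], rot=[[0, 0, 0], [0, 0, 0], [0, 0, 0], [0, 0, 0], [0, 0, 0]], hand=[0.4, 0.4, 0.4, 0.4, 0.4])

```text
time: 22.05
position: [0.562, 0.3462, 0.1381]
orientation: [0.068, 0.998, -0.002, -0.001]
contact_force: [0.8, 0.9, -0.3]
opening: 0.0371
finger_force: 0.0
```

Call:
send_rows(offset=[[0, -30, -40], [0, -45, -20], [0, -45, 0], [0, -45, 0], [0, 0, 0]], rot=[[0, 0, 0], [0, 0, 0], [0, 0, 0], [0, 0, 0], [0, 0, 0]], hand=[0.4, 0.4, 0.4, 0.4, 0.4])

```text
time: 22.55
position: [0.54, 0.1762, 0.199]
orientation: [0.072, 0.997, -0.004, 0.0]
contact_force: [0.2, 0.6, 0.1]
opening: 0.0371
finger_force: 0.0
```

```bash
python3 - <<'E'
from go import *
s=telemetry.state();print(s['time'],s['position'],s['contact_force'])
A=grab('scene','sc9')['image'];B=grab('side','sd9')['image'];W=grab('wrist','w9')['image']
f=lambda i:cv2.resize(i,(400,300),interpolation=cv2.INTER_CUBIC)
c=np.vstack([np.hstack([f(A[115:220,340:480]),f(B[190:310,120:280])]),np.hstack([f(A),f(W)])])
cv2.imwrite('pics/c9.png',c[:,:,::-1])
E
```

```text
22.55 [0.54002444 0.17621248 0.1989596 ] [0.16964067 0.61479117 0.10174159]
```

View pics/c9.png

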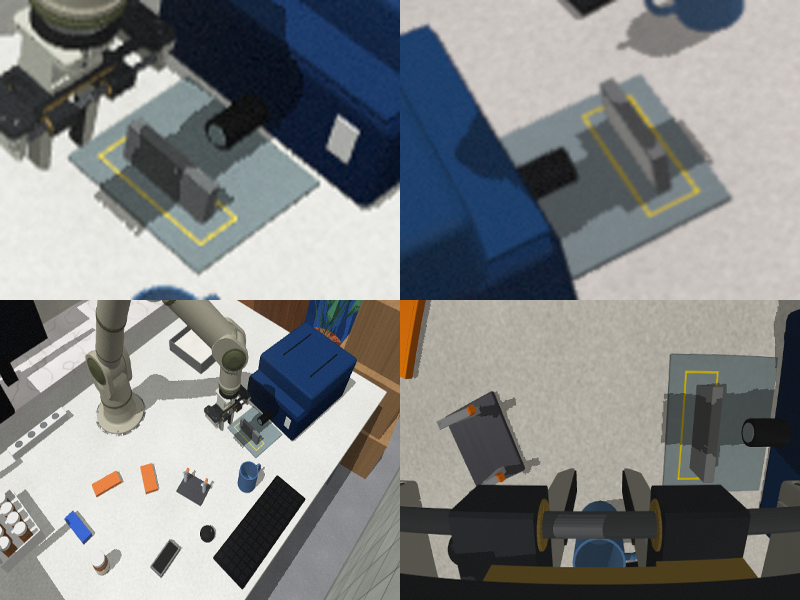

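The tile stands upright inside the outline and the bystanders are unmoved. One numeric check before I hand in.

```bash
python3 - <<'E'
from go import *
for nme,off in(('sd9',(120,190,2.5)),('sc9',(340,115,400/140))):
    d=load(nme)
    for z in(.064,.008):
        pts=[pad+z*rz-.008*rz*0+a*sx+b*sy for a,b in((.008,.06),(.008,-.06),(-.008,-.06),(-.008,.06))]
        pts=[np.r_[p[:2],z] for p in pts]
        print(nme,z,((proj(d,pts)-off[:2])*off[2]).round(0).tolist())
    im=d['image']
    for s,t in((.0081,'lens side'),(-.0081,'back')):
        q=proj(d,[np.r_[(pad+s*sx+b*sy)[:2],.036+h] for b in(-.04,-.02,0,.02,.04) for h in(-.012,0,.012)]).round().astype(int)
        print(t,im[q[:,1],q[:,0]].mean(1).round().tolist())
E
```

```text
sd9 0.064 [[250.0, 160.0], [196.0, 83.0], [211.0, 77.0], [265.0, 153.0]]
sd9 0.008 [[257.0, 196.0], [204.0, 119.0], [218.0, 113.0], [271.0, 189.0]]
lens side [106.0, 115.0, 119.0, 114.0, 119.0, 123.0, 103.0, 117.0, 121.0, 115.0, 121.0, 120.0, 105.0, 121.0, 121.0]
back [73.0, 72.0, 103.0, 74.0, 71.0, 72.0, 73.0, 70.0, 71.0, 109.0, 75.0, 74.0, 63.0, 75.0, 113.0]
sc9 0.064 [[138.0, 115.0], [220.0, 184.0], [209.0, 192.0], [127.0, 122.0]]
sc9 0.008 [[132.0, 148.0], [211.0, 217.0], [201.0, 225.0], [122.0, 156.0]]
lens side [81.0, 96.0, 121.0, 83.0, 79.0, 120.0, 77.0, 63.0, 70.0, 50.0, 55.0, 70.0, 51.0, 49.0, 71.0]
back [83.0, 80.0, 82.0, 51.0, 50.0, 63.0, 50.0, 54.0, 49.0, 55.0, 54.0, 50.0, 52.0, 51.0, 83.0]
```

```bash
python3 -c "
from plant import order; print(order.sign_off())"
```

```text
the job is handed in; nothing more can be done
None
```

The white tile stands upright on a long edge inside the yellow outline, square to the lens with its white face towards it. It was set down gently and released, the black tile, mug and mouse look undisturbed in the last picture, and the job was handed in at about 23 s.

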